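# Find the socket for the pulley bracket's nut and hold it on

## Task

I am about to tighten the bolt of the pulley bracket from the recess under the bench, so the hex nut on top of that bracket must be kept from turning. Try the sockets from the tray on that nut, without forcing any, until you have the one that fits: it is the closest fit that still goes fully down over the nut onto the washer, not a bigger one that goes on loosely. Finish while holding: keep that socket upright in the gripper and pressed lightly down on the nut, with the other two sockets standing in the tray and everything else on the bench left where it is.

Things in the scene. Friction and masses are not known exactly. Their poses are not given: they have to be found in the camera images.
- pulley_bracket: cast-iron bench bracket, fixed, with the grooved pulley wheel: foot plate 52 mm wide, 10 mm thick, from 28 mm beyond the bolt on the +y side to 122 mm on the -y side; the wheel, 52 mm across, stands in a yoke 90 mm from the bolt towards -y, top 104 mm above the bench. Origin: on the bench surface under the bolt's axis; its nut and washer sit on the foot right above.
- eye_bracket: cast-iron bench bracket, fixed, with an upright ending in a ring: foot plate 52 mm wide, 10 mm thick, from 28 mm beyond the bolt on the +y side to 102 mm on the -y side; the upright stands 85 mm from the bolt towards -y, top 104 mm above the bench; not part of the job. Origin: on the bench surface under the bolt's axis; its nut and washer sit on the foot right above.
- rod_bracket: cast-iron bench bracket, fixed, with a short upright steel rod: foot plate 52 mm wide, 10 mm thick, from 28 mm beyond the bolt on the +y side to 102 mm on the -y side; the rod stands 80 mm from the bolt towards -y, top 135 mm above the bench; not part of the job. Origin: on the bench surface under the bolt's axis; its nut and washer sit on the foot right above.
- nut_a: hex nut with washer and bolt end, on any one of the three brackets. Size not known beforehand: the three are 16, 19 and 24 mm across flats (10, 12, 15 mm tall; bolt end 6 mm more), chamfered on top. Origin: centre of the washer's underside; washer 42 mm across, 2.5 mm thick. z up; +x and every 60 degrees from it point square at a flat. Snug: turns only under about 0.35 N m.
- nut_b: hex nut with washer and bolt end, on any one of the three brackets. Size not known beforehand: the three are 16, 19 and 24 mm across flats (10, 12, 15 mm tall; bolt end 6 mm more), chamfered on top. Origin: centre of the washer's underside; washer 42 mm across, 2.5 mm thick. z up; +x and every 60 degrees from it point square at a flat. Snug: turns only under about 0.35 N m.
- nut_c: hex nut with washer and bolt end, on any one of the three brackets. Size not known beforehand: the three are 16, 19 and 24 mm across flats (10, 12, 15 mm tall; bolt end 6 mm more), chamfered on top. Origin: centre of the washer's underside; washer 42 mm across, 2.5 mm thick. z up; +x and every 60 degrees from it point square at a flat. Snug: turns only under about 0.35 N m.
- socket_small: steel deep socket for 16 mm nuts, standing mouth down in any one of the tray's compartments. A hexagonal prism 25 mm across outer flats, 78 mm long; hexagonal opening 17.8 mm across flats, 60 mm deep; square drive hole on top. Origin: centre of the mouth (underside); z up along the socket; +x and every 60 degrees from it point square at a flat, outside and inside alike.
- socket_medium: steel deep socket for 19 mm nuts, standing mouth down in any one of the tray's compartments. A hexagonal prism 28 mm across outer flats, 78 mm long; hexagonal opening 20.8 mm across flats, 60 mm deep; square drive hole on top. Origin: centre of the mouth (underside); z up along the socket; +x and every 60 degrees from it point square at a flat, outside and inside alike.
- socket_large: steel deep socket for 24 mm nuts, standing mouth down in any one of the tray's compartments. A hexagonal prism 33 mm across outer flats, 78 mm long; hexagonal opening 25.8 mm across flats, 60 mm deep; square drive hole on top. Origin: centre of the mouth (underside); z up along the socket; +x and every 60 degrees from it point square at a flat, outside and inside alike.
- socket_tray: steel tray, fixed, 80 mm (x) by 222 mm (y), walls 3 mm thick and 24 mm high, floor 3 mm thick, two dividers across y making three compartments in a row along y, each about 74 by 70 mm, centres at y = -73, 0 and +73 mm. Origin: centre of its underside, on the bench.
- weight_hanger: nickel weight hanger standing on its 39 mm base disc, thin stem with a hook, 144 mm tall; loose, not part of the job. Origin: centre of its underside unless said otherwise.
- mass_wide: grey iron slotted mass, disc 49 mm across, 16 mm thick, lying flat; loose, not part of the job. Origin: centre of its underside unless said otherwise.
- mass_narrow: grey iron slotted mass, disc 39 mm across, 11 mm thick, lying flat; loose, not part of the job. Origin: centre of its underside unless said otherwise.
- bakelite_knob: ivory-coloured bakelite knob, 39 mm across, 25 mm tall, standing; loose, not part of the job. Origin: centre of its underside unless said otherwise.
- copper_bob: copper pendulum bob, upright, 35 mm across, 53 mm tall; loose, not part of the job. Origin: centre of its underside unless said otherwise.
- tommy_bar: steel tommy bar, 162 mm long, 13 mm thick, lying; origin under its middle, x along it; loose, not part of the job. Origin: centre of its underside unless said otherwise.
- wood_rule: wooden rule 305 x 29 x 6 mm, lying flat; origin under its middle, x along it; loose, not part of the job. Origin: centre of its underside unless said otherwise.

How it is judged (in metres and radians):
At the end, for the whole second after the job is handed in: The socket that fits the pulley bracket's nut is over it: mouth within 3 mm of the washer, within 3 mm of the nut's axis, upright within 4 degrees, gripped (over 2 N) and pressing on it with over 3 N; the other two stand on the tray floor, upright within 8 degrees (((horizontal distance between nut_a and pulley_bracket below 0.01 m and z of socket_medium in the frame of nut_a below 0.0055 m and horizontal distance between socket_medium and nut_a below 0.003 m and angle between socket_medium's own z axis and vertical below 0.07 rad and contact force between the fingers and socket_medium above 2 N and contact force between socket_medium and nut_a above 3 N and x of socket_small in the frame of socket_tray between -0.036 and 0.036 m and y of socket_small in the frame of socket_tray between -0.108 and 0.108 m and z of each of socket_small, socket_large in the frame of socket_tray below 0.008 m and angle between each of socket_small, socket_large's own z axis and vertical below 0.15 rad and x of socket_large in the frame of socket_tray between -0.036 and 0.036 m and y of socket_large in the frame of socket_tray between -0.108 and 0.108 m) or (horizontal distance between nut_b and pulley_bracket below 0.01 m and z of socket_large in the frame of nut_b below 0.0055 m and horizontal distance between socket_large and nut_b below 0.003 m and angle between socket_large's own z axis and vertical below 0.07 rad and contact force between the fingers and socket_large above 2 N and contact force between socket_large and nut_b above 3 N and x of socket_small in the frame of socket_tray between -0.036 and 0.036 m and y of socket_small in the frame of socket_tray between -0.108 and 0.108 m and z of each of socket_small, socket_medium in the frame of socket_tray below 0.008 m and angle between each of socket_small, socket_medium's own z axis and vertical below 0.15 rad and x of socket_medium in the frame of socket_tray between -0.036 and 0.036 m and y of socket_medium in the frame of socket_tray between -0.108 and 0.108 m) or (horizontal distance between nut_c and pulley_bracket below 0.01 m and z of socket_small in the frame of nut_c below 0.0055 m and horizontal distance between socket_small and nut_c below 0.003 m and angle between socket_small's own z axis and vertical below 0.07 rad and contact force between the fingers and socket_small above 2 N and contact force between socket_small and nut_c above 3 N and x of socket_medium in the frame of socket_tray between -0.036 and 0.036 m and y of socket_medium in the frame of socket_tray between -0.108 and 0.108 m and z of each of socket_medium, socket_large in the frame of socket_tray below 0.008 m and angle between each of socket_medium, socket_large's own z axis and vertical below 0.15 rad and x of socket_large in the frame of socket_tray between -0.036 and 0.036 m and y of socket_large in the frame of socket_tray between -0.108 and 0.108 m))); the arm keeps its last pose, push and grip.
It fails at once if a nut is forced: pushed with more than 100 N (contact force between any of nut_a, nut_b, nut_c and anything else above 100 N).
It fails at once if one of the other things on the bench is moved by more than 30 mm (distance of any of weight_hanger, mass_wide, mass_narrow, bakelite_knob, copper_bob, tommy_bar, wood_rule from where it was at the start of the episode above 0.03 m).
It also fails if it takes over 72 s, if anything falls off the work surface, if the arm or the gripper's body presses on something with over 40 N, if the wrist force passes 120 N, or if a joint passes its speed limit or range.

## Robot

A 6-joint arm with a two-finger parallel gripper is mounted at the origin on the work surface. World frame = base frame: x ahead of the robot, y to its left, z up, the work surface at z = 0. Lengths are in mm, angles in rad, forces in N, time in s.
With the tool pointing down it reaches from about 300 to 775 mm from the base axis. Payload 14.6 kg.
Tool frame: the origin (TCP) lies at the very end of the fingers, on their centre line; the grasp point (between the pads) lies 19 mm behind it (manip.grip_point_offset is the distance from the TCP to the grasp point, in mm); z points along the fingers, y is the line along which they close (so a half turn about z gives the same grasp; the last joint's range is limited). The gripper opens to 94 mm and grips with 3 to 60 N. Pads are 16 mm wide; open, the fingers measure 119 mm over their backs; the gripper's body (75 mm by 177 mm) begins 78 mm behind the grasp point.
Start: joints at [-1.355, 0.3, 1.521, -0, 1.321, -0.067], TCP at [153.468, -528.144, 183.046] pointing down, gripper open.
Joint ranges: [-3.03, 3.03], [-0.79, 2.21], [0.23, 2.52], [-1.04, 4.18], [0, 3.07], [-2.55, 2.55]. Speed limits (rad/s): [2.22, 2.22, 2.57, 3.14, 3.14, 3.14].

## Interface

Orientations are given as [roll, pitch, yaw] about the fixed x, y, z axes, in that order (R = Rz(yaw) Ry(pitch) Rx(roll)).
In Python, from cell import telemetry, eyes, manip gives the robot as it stands.
- The arm moves only by the tool play_rows, never from a script. Its arguments are lists of equal length, an entry for each row: "translation": the shift along the world's x, y, z in m, a list of three; "yaw": the turn about the world's z in rad. A call has 1 to 12 rows; each row is the pose to reach, as a shift and turn from the pose commanded when the call began; what a row does not reach only later rows make up. A row lasts 1/8 s, in which the tool goes at most 62.5 mm and 10.7 degrees, less where a joint would pass 70% of its speed; a pose out of reach is approached as far as the arm can. A call with a gripper value outside its range is refused whole. "hand" is the opening, from 0 (shut) to 1 (fully open), set as the call begins (left out, the last holds). The fingers move at their own pace and stop on an object; "force" is the grip in N (left out, the last holds). Time passes only in rows, so rows that repeat a pose let the fingers close. It gives the time, the measured TCP pose, the force, the opening and the grip force at its end, in the units of the state.
- telemetry.read_state(): the state, without advancing time (a new reading comes with each control period).
- eyes.camera(name): name is "side" or "top"; returns a dict with "pixels" (420x560x3 uint8, red, green, blue), "fx", "fy", "cx", "cy" (pixels), "cam_to_world" (4x4, takes a point from camera to world coordinates). Camera axes: x right, y up, looking along -z (the intrinsics and any distortion apply to the point x, -y, -z); pixel columns grow to the right and rows downward; lengths in mm; the calibration is good to about 2 mm. A picture is of the moment at which its call begins. There is no depth.
- manip.sign_off(): hands the job in; it is judged then, once.
The state is a dict: "clock": time; "joints": joint angles; "qd": joint speeds; "effort": joint torques, N m; "eef_pos": TCP position; "eef_rot": TCP orientation; "wrist_force": force on the tool from outside, world axes, zero at the start; "moment": the same for the moment, N m; "finger_gap": finger opening in mm; "finger_force": force on a finger pad.
Only numpy, scipy, OpenCV 4.12 (cv2) and the standard library are available. Lean on these libraries where they do the work, as an engineer would, in place of code of your own. Each camera call takes 0.05 s, during which the arm holds its last target. There are 200 camera calls.

## Working session

There is one attempt and no reset: what is moved stays moved. The work goes in short steps, Python scripts to look and compute and a tool call to move; the robot and the scene stay as the last step left them, time stands still between calls to the robot, and variables do not carry over. Pictures are saved under pics/ and viewed, at most 10 in all, crops included, and the job is handed in when it is done.

Besides the shell and the picture viewer there is one more tool, called after ">>>" by a JSON object that holds its "method" and its "body". play_rows: Moves the arm, as the interface text tells. Its arguments: {"type":"object","properties":{"translation":{"type":"array","items":{"type":"array","items":{"type":"number"}}},"yaw":{"type":"array","items":{"type":"number"}},"hand":{"type":"number"},"force":{"type":"number"}},"required":["translation","yaw"]}

```bash
mkdir -p pics; ls
cat > h.py <<'E'
import numpy as np, cv2
from cell import telemetry, eyes, manip
def shot(n,f=None):
    c=eyes.camera(n); 
    if f: cv2.imwrite(f,c['pixels'][:,:,::-1])
    return c
def ray(c,u,v):
    M=np.array(c['cam_to_world']); d=np.array([(u-c['cx'])/c['fx'],-(v-c['cy'])/c['fy'],-1.])
    return M[:3,3],M[:3,:3]@d
def plane(c,u,v,z):
    o,d=ray(c,u,v); return o+d*(z-o[2])/d[2]
def proj(c,p):
    M=np.array(c['cam_to_world']); q=M[:3,:3].T@(np.array(p)-M[:3,3])
    return c['cx']+c['fx']*q[0]/-q[2], c['cy']-c['fy']*q[1]/-q[2]
E
python3 - <<'E'
from h import *
for n in('top','side'):
    c=shot(n,f'pics/{n}0.png'); print(n,[k for k in c],c['fx'],c['fy'],c['cx'],c['cy'],np.round(c['cam_to_world'],3).tolist())
    im=cv2.resize(c['pixels'][:,:,::-1],(800,600),interpolation=cv2.INTER_CUBIC);cv2.imwrite(f'pics/{n}0b.png',im)
print(telemetry.read_state())
E
```

```text
pics
top ['pixels', 'fx', 'fy', 'cx', 'cy', 'cam_to_world'] 383.69541812768074 383.69541812768074 280.92039873252264 204.9798905120789 [[-0.014, 0.99, -0.138, 482.221], [-1.0, -0.011, 0.02, -81.233], [0.019, 0.138, 0.99, 899.67], [0.0, 0.0, 0.0, 1.0]]
side ['pixels', 'fx', 'fy', 'cx', 'cy', 'cam_to_world'] 440.98555028614675 440.98555028614675 286.5912618514274 212.74214398138747 [[-0.795, 0.444, -0.413, 73.172], [-0.606, -0.572, 0.553, 555.508], [0.009, 0.69, 0.724, 905.554], [0.0, 0.0, 0.0, 1.0]]
{'clock': 0.1, 'joints': array([-1.35458913e+00,  3.00396264e-01,  1.52151327e+00, -2.47015109e-05,
        1.32068821e+00, -6.66203704e-02]), 'qd': array([-0.00137976, -0.00218759,  0.00029456,  0.00127059, -0.00047198,
       -0.00134658]), 'effort': array([ 1.60137799e-03, -5.32643044e+01, -3.53283906e+01,  7.09547242e-02,
        2.34884291e-02, -5.12893621e-05]), 'eef_pos': array([ 153.41482979, -527.90666436,  182.55607252]), 'eef_rot': array([-3.14058819e+00, -4.30366919e-05,  2.82833666e-01]), 'wrist_force': array([-0.40175828, -0.21670311, -0.66963972]), 'moment': array([-0.0038477 ,  0.01220309,  0.00841844]), 'finger_force': 0.0, 'finger_gap': 93.69038452692405}
```

View pics/top0b.png

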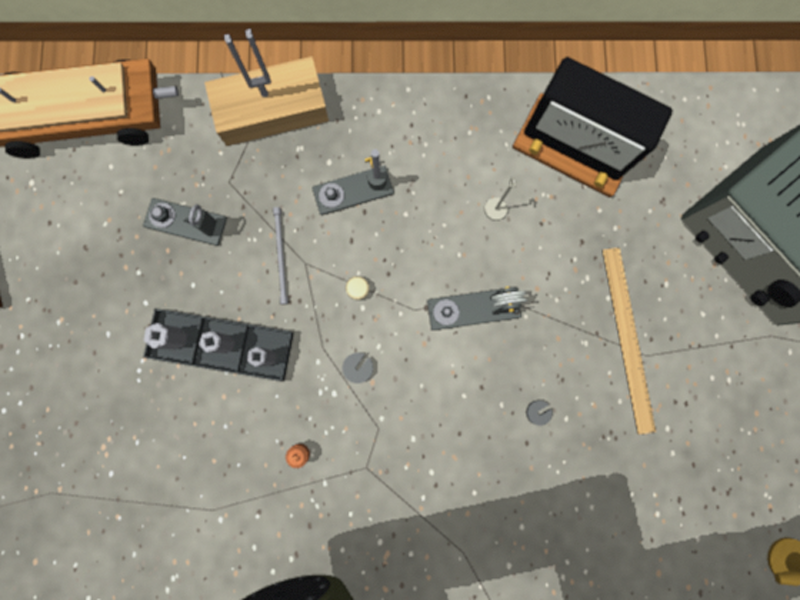

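View pics/side0b.png

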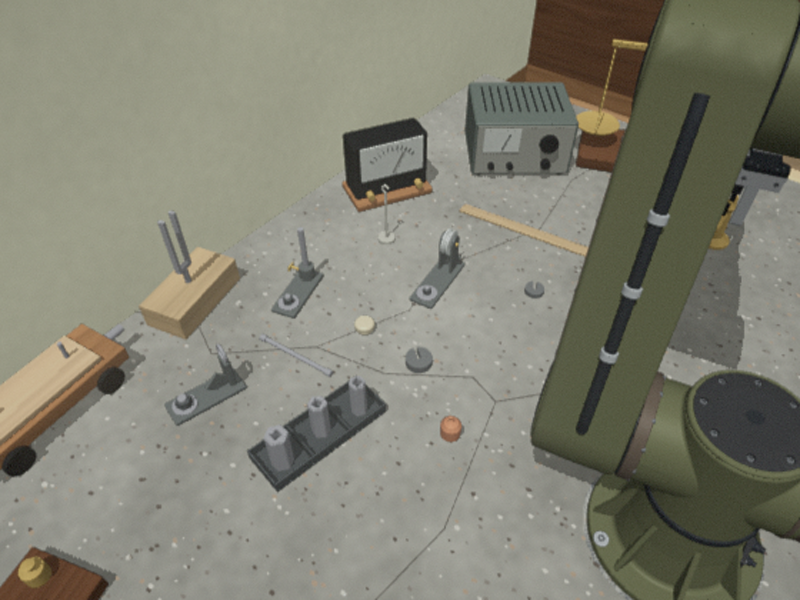

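The top view shows the pulley nut at about (447,312) in the 800 px picture. The sockets are in the tray at (155,336), (209,342) and (257,356), and the left one looks largest. In the side view the pulley nut is at (427,292) and the eye-bracket nut looks biggest. I'll enlarge the key spots next.

Run:
```python
from h import *
t=cv2.imread('pics/top0.png'); s=cv2.imread('pics/side0.png')
def cr(im,u,v,r): 
    u,v=int(u),int(v); return cv2.resize(im[v-r:v+r,u-r:u+r],(260,260),interpolation=cv2.INTER_CUBIC)
k=.7
A=[cr(t,447*k,312*k,15),cr(t,331*k,194*k,15),cr(t,160*k,213*k,15)]
B=[cr(s,427*k,292*k,15),cr(s,289*k,298*k,15),cr(s,183*k,401*k,15)]
cv2.imwrite('pics/n.png',np.vstack([np.hstack(A),np.hstack(B)]))
cv2.imwrite('pics/tray.png',cv2.resize(t[210:270,95:210],(800,417),interpolation=cv2.INTER_CUBIC))
```

```text
(no output)
```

View pics/n.png

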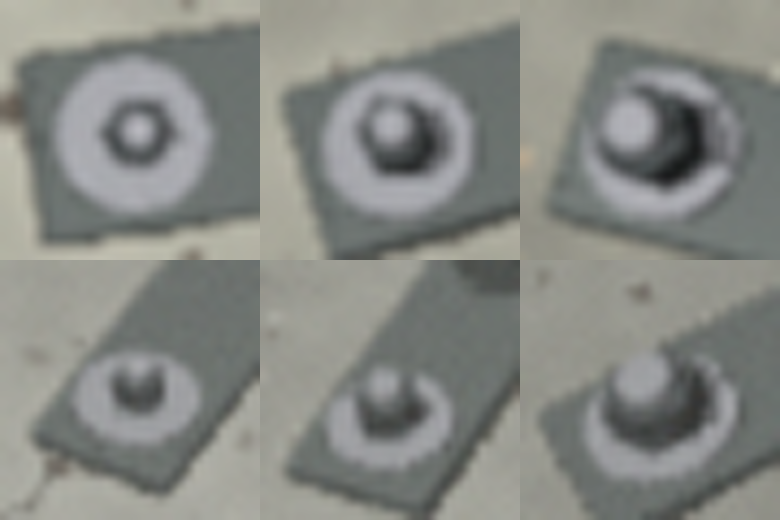

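View pics/tray.png

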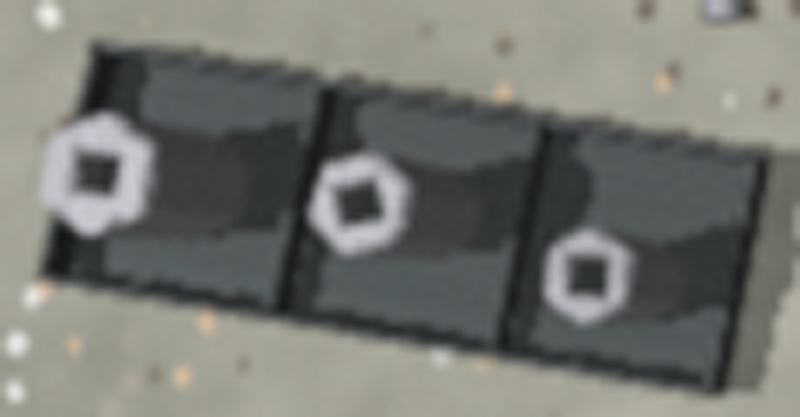

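The pulley nut is clearly the smallest, about 18 mm across corners against the 42 mm washer, so it should be the 16 mm one. The small socket is in the right-hand compartment. Now I'll measure the socket's top, the washer and the hex yaws.

```bash
cat >> h.py <<'E'
S=8
def blob(c,u,v,r,z,thr,dark=False,name=''):
    u0,v0=int(u)-r,int(v)-r
    g=cv2.cvtColor(c['pixels'],cv2.COLOR_RGB2GRAY)[v0:v0+2*r,u0:u0+2*r]
    g=cv2.resize(g,None,fx=S,fy=S,interpolation=cv2.INTER_CUBIC)
    m=((g<thr) if dark else (g>thr)).astype(np.uint8)
    cs,_=cv2.findContours(m,cv2.RETR_EXTERNAL,cv2.CHAIN_APPROX_NONE)
    k=max([q for q in cs if cv2.contourArea(q)>300 and cv2.pointPolygonTest(cv2.convexHull(q),((u-u0)*S,(v-v0)*S),True)>-20],key=cv2.contourArea)
    k=cv2.convexHull(k)[:,0,:].astype(float)
    P=np.array([plane(c,(x+.5)/S-.5+u0,(y+.5)/S-.5+v0,z)[:2] for x,y in k],np.float32)
    return P,g
def hexfit(P):
    # centre (area centroid), flat angle mod 60, from edge-length-weighted normals
    m=cv2.moments(P.reshape(-1,1,2)); ce=np.array([m['m10'],m['m01']])/m['m00']
    e=np.roll(P,-1,0)-P; L=np.hypot(*e.T); a=np.arctan2(e[:,1],e[:,0])-np.pi/2
    f=np.angle((L**2*np.exp(6j*a)).sum())/6
    d=[np.ptp(P@np.array([np.cos(f+i*np.pi/3),np.sin(f+i*np.pi/3)])) for i in range(3)]
    return ce,np.degrees(f),d
E
python3 - <<'E'
from h import *
k=.7
t=shot('top'); s=shot('side')
for n,c,pts in(('top',t,[(257,356),(209,342),(155,336)]),('side',s,[(358,382),(318,403),(276,434)])):
    for u,v in pts:
        for thr in(120,140):
            P,g=blob(c,u*k,v*k,18 if n=='top' else 12,81,thr); print(n,u,v,thr,*[np.round(q,1) for q in hexfit(P)])
for n,c,(u,v) in(('top',t,(447,312)),('side',s,(427,292))):
    for thr in(120,135,150):
        P,g=blob(c,u*k,v*k,17,12.5,thr); r=cv2.fitEllipse(P); print(n,'washer',thr,np.round(r[0],1),np.round(r[1],1),g.min(),g.max())
# nut (dark annulus in washer) top view
P,g=blob(t,447*k,312*k,8,20,110,True); print('nut',*[np.round(q,1) for q in hexfit(P)])
E
```

```text
top 257 356 120 [504.  118.5] 26.8 [26.9 25.1 26.6]
top 257 356 140 [504.  118.6] 27.7 [25.4 23.9 25.3]
top 209 342 120 [526.9 187.9] 17.0 [29.3 28.9 29.3]
top 209 342 140 [526.9 188.1] 16.5 [28.  27.4 27.9]
top 155 336 120 [536.6 281.7] -25.4 [82.1 91.4 57.6]
top 155 336 140 [537.3 282.6] -21.9 [81.8 86.1 59.1]
side 358 382 120 [513.9 107.2] -14.3 [74.4 59.1 61.5]
side 358 382 140 [515.1 107.7] -16.4 [72.  56.7 51.9]
side 318 403 120 [539.6 180.2] 4.3 [58.7 67.6 56.6]
side 318 403 140 [540.7 179.9] 6.0 [57.2 65.4 53.7]
side 276 434 120 [549.  260.2] -2.1 [65.4 58.5 57.6]
side 276 434 140 [549.8 259.6] -0.6 [63.6 58.9 55.3]Traceback (most recent call last):
  File "<stdin>", line 10, in <module>
cv2.error: OpenCV(4.12.0) /io/opencv/modules/imgproc/src/shapedescr.cpp:361: error: (-201:Incorrect size of input array) There should be at least 5 points to fit the ellipse in function 'fitEllipseNoDirect'
```

Run:
```python
from h import *
k=.7
t=shot('top'); s=shot('side')
def washer(c,u,v,r,thr):
    u0,v0=int(u)-r,int(v)-r
    g=cv2.cvtColor(c['pixels'],cv2.COLOR_RGB2GRAY)[v0:v0+2*r,u0:u0+2*r]
    g=cv2.resize(g,None,fx=S,fy=S,interpolation=cv2.INTER_CUBIC)
    n,l,st,_=cv2.connectedComponentsWithStats((g>thr).astype(np.uint8))
    H=g.shape[0]; ok=[i for i in range(1,n) if st[i,0]>0 and st[i,1]>0 and st[i,0]+st[i,2]<H and st[i,1]+st[i,3]<H]
    i=max(ok,key=lambda i:st[i,4]); q=max(cv2.findContours((l==i).astype(np.uint8),0,1)[0],key=cv2.contourArea)[:,0]
    P=np.array([plane(c,(x+.5)/S-.5+u0,(y+.5)/S-.5+v0,12.5)[:2] for x,y in q],np.float32)
    return cv2.fitEllipse(P)
for n,c,(u,v) in(('top',t,(447,312)),('side',s,(427,292))):
    for thr in(125,140):
        r=washer(c,u*k,v*k,16,thr); print(n,'washer',thr,np.round(r[0],1),np.round(r[1],1))
# nut dark region between bolt and washer
P,g=blob(t,447*k,312*k,7,20,105,True); print('nut',*[np.round(q,1) for q in hexfit(P)])
o1,d1=ray(t,0,0)
# socket top in side view, predicted from top estimate; bench check for camera agreement
print('side px of small socket top (800 scale):',np.array(proj(s,[504,118.5,81]))/k)
```

```text
top washer 125 [ 573.6 -171.2] [42.7 43.5]
top washer 140 [ 573.7 -171.1] [40.7 41.3]Traceback (most recent call last):
  File "<stdin>", line 15, in <module>
  File "<stdin>", line 10, in washer
ValueError: max() iterable argument is empty
```

The washer is at (573.7, -171.1) and measures 42 mm, as it should. The small socket's top is at (504, 118.5), 25 mm across flats, with a flat normal at about 87°. Both are within reach, so I'll move above the socket.

>>> {"method": "play_rows", "body": {"translation": [[0.029,0.054,0],[0.058,0.108,0],[0.087,0.162,0],[0.117,0.215,0],[0.146,0.269,0],[0.175,0.323,0],[0.204,0.377,0],[0.234,0.431,0],[0.263,0.485,0],[0.292,0.539,0],[0.321,0.593,0],[0.3505,0.6465,0]], "yaw": [-0.03,-0.06,-0.09,-0.12,-0.15,-0.18,-0.21,-0.24,-0.27,-0.3,-0.33,-0.335], "hand": 0.55, "force": 20}}

```text
clock: 1.8
eef_pos: [504.6, 120.5, 183.2]
eef_rot: [-3.142, -0.0, -0.052]
wrist_force: [0.7, -0.9, 0.2]
finger_gap: 51.7
finger_force: 0.0
```

>>> {"method": "play_rows", "body": {"translation": [[0,0,0],[0,0,0]], "yaw": [0,0]}}

```text
clock: 2.05
eef_pos: [503.6, 118.1, 182.8]
eef_rot: [3.141, 0.001, -0.052]
wrist_force: [0.5, -0.1, -0.2]
finger_gap: 51.8
finger_force: 0.0
```

>>> {"method": "play_rows", "body": {"translation": [[0,0,-0.05],[0,0,-0.09],[0,0,-0.12],[0,0,-0.143],[0,0,-0.143]], "yaw": [0,0,0,0,0]}}

```text
clock: 2.68
eef_pos: [503.0, 117.0, 39.3]
eef_rot: [3.141, 0.002, -0.054]
wrist_force: [0.8, -0.1, -0.1]
finger_gap: 51.7
finger_force: 0.0
```

Run:
```python
from h import *
s=shot('side'); u,v=map(int,proj(s,[504,118.5,50])); print(u,v)
p=s['pixels'][v-55:v+55,u-73:u+73,::-1]; cv2.imwrite('pics/g.png',cv2.resize(p,(730,550),interpolation=cv2.INTER_CUBIC)); print(telemetry.read_state()['wrist_force'])
```

```text
250 276
[0.19609947 0.50020801 0.57270581]
```

View pics/g.png

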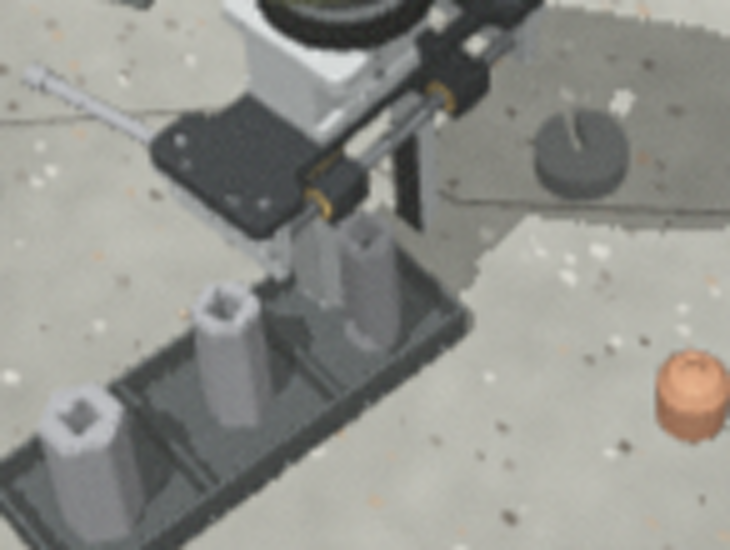

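The side view shows the fingers straddling the small socket, whose top is at crop (366,232), clear of the dividers and the medium socket. I'll check the x offset numerically before closing.

Run:
```python
from h import *
s=shot('side'); print(proj(s,[504,118.5,81]), plane(s,250.2,267.4,81))
# medium socket in the same views (top est 527,188): crop (231,302)
print(plane(s,250-73+231/5,276-55+302/5,81))
# fingers' tips
for y in(117+26,117-26): print(np.array(proj(s,[503,y,39.3]))-[177,221], (np.array(proj(s,[503,y,39.3]))-[177,221])*5)
```

```text
(np.float64(249.71054367881413), np.float64(268.364568500594)) [504.89771035 115.72163814  81.        ]
[527.53102329 182.34494687  81.        ]
[67.1263929  64.95578057] [335.6319645  324.77890287]
[81.37719386 50.61983203] [406.88596928 253.09916013]
```

>>> {"method": "play_rows", "body": {"translation": [[0,0,0],[0,0,0],[0,0,0],[0,0,0],[0,0,0],[0,0,0]], "yaw": [0,0,0,0,0,0], "hand": 0.0, "force": 25}}

```text
clock: 3.52
eef_pos: [504.2, 118.4, 40.3]
eef_rot: [-3.141, -0.001, -0.052]
wrist_force: [-0.4, -1.2, 5.6]
finger_gap: 24.6
finger_force: 25.0
```

The gap of 24.6 mm matches the 25 mm flats, so it's a good grip. I'll lift while I measure the nut's yaw.

>>> {"method": "play_rows", "body": {"translation": [[0,0,0.02],[0,0,0.06],[0,0,0.1],[0,0,0.1]], "yaw": [0,0,0,0]}}

```text
clock: 4.03
eef_pos: [505.0, 118.6, 142.3]
eef_rot: [-3.141, -0.004, -0.052]
wrist_force: [-0.7, 0.1, -2.7]
finger_gap: 24.8
finger_force: 25.0
```

Run:
```python
from h import *
t=shot('top'); k=.7; r=6
u,v=proj(t,[573.7,-171.1,17]); print(u,v)
for thr in(90,100,110,120):
    for zz in(20,):
        try:
            P,g=blob(t,u,v,8,zz,thr,True); ce,f,d=hexfit(P); print(thr,np.round(ce,1),round(f,1),np.round(d,1))
        except Exception as e: print(thr,e)
# fixed-shape orientation: 6th harmonic of hull radius
    a=np.arctan2(*(P-ce).T[::-1]); rr=np.hypot(*(P-ce).T); A=np.linspace(-np.pi,np.pi,360); o=np.argsort(a); R=np.interp(A,a[o],rr[o],period=2*np.pi)
    h=(R*np.exp(6j*A)).mean(); print('corner',np.degrees(np.angle(h))/6,abs(h))
print(telemetry.read_state()['wrist_force'])
```

```text
312.06990090099134 217.9497860020563
90 max() iterable argument is emptyTraceback (most recent call last):
  File "<stdin>", line 10, in <module>
NameError: name 'P' is not defined
```

Run:
```python
from h import *
t=shot('top')
u,v=proj(t,[573.7,-171.1,20]); u0,v0=int(u)-7,int(v)-7
g=cv2.cvtColor(t['pixels'],cv2.COLOR_RGB2GRAY)[v0:v0+15,u0:u0+15]; print(g)
G=cv2.resize(g,None,fx=S,fy=S,interpolation=cv2.INTER_CUBIC)
for thr in(105,115,125,135):
    n,l,st,ce=cv2.connectedComponentsWithStats((G<thr).astype(np.uint8))
    H=G.shape[0]; ok=[i for i in range(1,n) if st[i,0]>0 and st[i,1]>0 and st[i,0]+st[i,2]<H and st[i,1]+st[i,3]<H and st[i,4]>300]
    for i in ok:
        q=cv2.convexHull(max(cv2.findContours((l==i).astype(np.uint8),0,1)[0],key=cv2.contourArea))[:,0]
        P=np.array([plane(t,(x+.5)/S-.5+u0,(y+.5)/S-.5+v0,20)[:2] for x,y in q],np.float32); c,f,d=hexfit(P)
        print(thr,np.round(c,1),round(f,1),np.round(d,1))
```

```text
[[123 124 137 154 161 167 176 180 176 165 155 144 130 125 122]
 [126 141 165 183 187 187 187 188 189 187 183 173 155 133 124]
 [139 167 185 188 189 187 187 188 190 191 189 189 180 152 127]
 [164 185 189 188 189 187 186 185 188 189 186 190 187 173 146]
 [181 190 190 189 187 172 155 151 147 149 157 177 188 186 171]
 [188 189 188 189 175 139 114 117 106 101 118 161 186 189 184]
 [189 189 189 187 156 118 133 159 157 125 107 139 177 188 187]
 [189 189 188 165 124 113 157 191 191 154 103 114 163 187 188]
 [190 189 187 150 101 105 158 190 191 152  98 104 146 176 187]
 [191 189 187 171 117  87 129 157 158 124  90 128 161 177 188]
 [191 190 190 185 146  95  95 106 110  95 103 160 187 189 188]
 [181 191 190 188 173 136 109 104  98 112 145 177 190 190 187]
 [166 191 189 190 188 173 161 156 153 161 178 187 188 191 182]
 [140 179 190 190 189 190 188 186 186 187 188 189 189 189 169]
 [100 161 189 189 189 190 191 188 187 188 188 189 187 175 149]]
105 [ 571.6 -171.9] 6.9 [10.1 15.2 15.2]
115 [ 573.1 -172. ] -16.8 [16.5 14.4 17.3]
125 [ 573.4 -171.9] -4.6 [16.7 16.2 17.4]
135 [ 573.4 -171.9] -3.7 [17.4 17.2 18.2]
```

>>> {"method": "play_rows", "body": {"translation": [[0.007,-0.03,0],[0.019,-0.08,0],[0.031,-0.13,0],[0.043,-0.18,0],[0.055,-0.23,0],[0.065,-0.27,0],[0.0696,-0.2899,0],[0.0696,-0.2899,0],[0.0696,-0.2899,0]], "yaw": [0.07,0.15,0.23,0.31,0.39,0.45,0.5,0.5,0.5]}}

```text
clock: 5.25
eef_pos: [573.1, -170.7, 138.8]
eef_rot: [-3.14, 0.001, 0.447]
wrist_force: [-0.1, 0.2, -1.6]
finger_gap: 24.7
finger_force: 25.0
```

>>> {"method": "play_rows", "body": {"translation": [[0,0,-0.03],[0,0,-0.055],[0,0,-0.062],[0,0,-0.062],[0,0,-0.062]], "yaw": [0,0,0,0,0]}}

```text
clock: 5.88
eef_pos: [574.1, -171.5, 79.2]
eef_rot: [3.14, -0.001, 0.448]
wrist_force: [0.2, -0.0, -1.5]
finger_gap: 24.6
finger_force: 25.0
```

Run:
```python
from h import *
s=shot('side',); t=shot('top')
def cr(c,p,a,b):
    u,v=map(int,proj(c,p)); print(u,v); return cv2.resize(c['pixels'][v-a:v+a,u-b:u+b,::-1],(400,400),interpolation=cv2.INTER_CUBIC)
cv2.imwrite('pics/n2.png',np.hstack([cr(s,[573.6,-171.5,35],40,40),cr(t,[573.6,-171.5,35],40,40)]))
for i in range(4): print(telemetry.read_state()['eef_pos'],telemetry.read_state()['wrist_force'])
```

```text
299 199
313 217
[ 573.97487962 -171.60131807   78.98850824] [-0.31268835 -0.08329271 -1.32519648]
[ 573.97487962 -171.60131807   78.98850824] [-0.31268835 -0.08329271 -1.32519648]
[ 573.97487962 -171.60131807   78.98850824] [-0.31268835 -0.08329271 -1.32519648]
[ 573.97487962 -171.60131807   78.98850824] [-0.31268835 -0.08329271 -1.32519648]
```

View pics/n2.png

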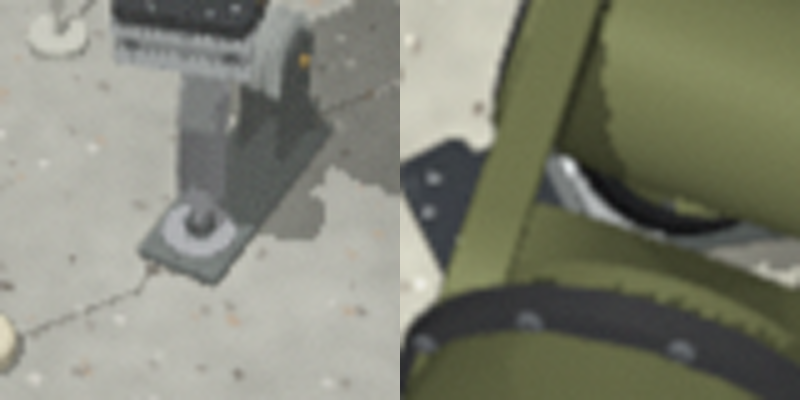

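The socket's mouth (crop about (201,195)) hangs in line with the nut at (201,215), and the arm covers the top view. I'll lower it in small steps and watch the force.

>>> {"method": "play_rows", "body": {"translation": [[0,0,-0.008],[0,0,-0.014],[0,0,-0.017],[0,0,-0.018],[0,0,-0.019],[0,0,-0.02]], "yaw": [0,0,0,0,0,0]}}

```text
clock: 6.72
eef_pos: [573.6, -171.6, 58.1]
eef_rot: [3.141, -0.0, 0.448]
wrist_force: [-0.3, 0.8, -1.0]
finger_gap: 25.0
finger_force: 25.0
```

>>> {"method": "play_rows", "body": {"translation": [[0,0,-0.001],[0,0,-0.002],[0,0,-0.002]], "yaw": [0,0,0]}}

```text
clock: 7.1
eef_pos: [573.6, -171.5, 56.0]
eef_rot: [-3.142, 0.0, 0.448]
wrist_force: [-0.2, 0.4, -1.9]
finger_gap: 24.4
finger_force: 25.0
```

>>> {"method": "play_rows", "body": {"translation": [[0,0,-0.001],[0,0,-0.002],[0,0,-0.003],[0,0,-0.004],[0,0,-0.004]], "yaw": [0,0,0,0,0]}}

```text
clock: 7.72
eef_pos: [573.5, -171.5, 51.9]
eef_rot: [-3.141, 0.0, 0.448]
wrist_force: [0.4, -0.4, -2.2]
finger_gap: 24.8
finger_force: 25.0
```

>>> {"method": "play_rows", "body": {"translation": [[0,0,-0.001],[0,0,-0.002],[0,0,-0.0025],[0,0,-0.003],[0,0,-0.003]], "yaw": [0,0,0,0,0]}}

```text
clock: 8.35
eef_pos: [573.8, -171.6, 49.8]
eef_rot: [3.141, -0.001, 0.448]
wrist_force: [-1.5, 1.4, 6.4]
finger_gap: 24.1
finger_force: 25.0
```

>>> {"method": "play_rows", "body": {"translation": [[0,0,-0.0003],[0,0,-0.0005],[0,0,-0.0005],[0,0,-0.0005],[0,0,-0.0005]], "yaw": [0,0,0,0,0]}}

```text
clock: 8.98
eef_pos: [573.9, -171.6, 49.7]
eef_rot: [3.141, -0.001, 0.448]
wrist_force: [-3.3, 2.1, 11.7]
finger_gap: 24.7
finger_force: 25.0
```

Run:
```python
from h import *
s=shot('side'); u,v=map(int,proj(s,[573.6,-171.5,35])); a=s['pixels'][v-40:v+40,u-40:u+40,::-1]
u,v=map(int,proj(s,[525,190,40])); b=s['pixels'][v-60:v+60,u-60:u+60,::-1]
cv2.imwrite('pics/f.png',np.hstack([cv2.resize(x,(400,400),interpolation=cv2.INTER_CUBIC) for x in(a,b)]))
st=telemetry.read_state(); print(st['clock'],st['eef_pos'],st['wrist_force'],st['moment'],st['finger_force'])
```

```text
9.025 [ 573.95479195 -171.60643963   49.7517081 ] [-3.87377895  2.41702867 10.50359713] [ 0.48511257  0.84432191 -0.03380971] 24.974114298820496
```

View pics/f.png

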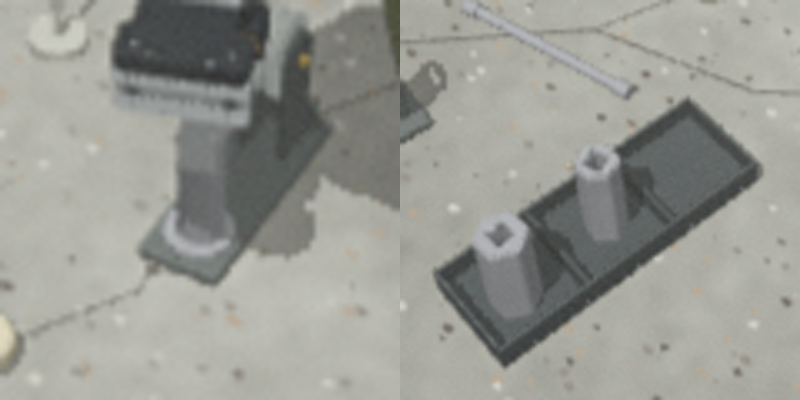

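The left crop shows the small socket seated on the washer, which rings it evenly at (200,235). The right crop shows the other two standing upright in the tray. The push is about 12 N and the height matches the washer, so I'm handing it in.

```bash
python3 -c "
from cell import manip
print(manip.sign_off())"
```

```text
the job is handed in; nothing more can be done
None
```

The small (16 mm) socket fits: it went fully down over the pulley bracket's nut onto the washer at the first try, and it is held upright and pressed down with about 12 N, with the other two sockets standing in the tray; the job is handed in, but no verdict was shown.

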